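# Find the full tin of honing compound by its weight and hold it over the strop

### The arm

A 6-joint arm with a two-finger parallel gripper is mounted at the origin on the work surface. World frame = base frame: x ahead of the robot, y to its left, z up, the work surface at z = 0. Lengths are in mm, angles in rad, forces in N, time in s.
With the tool pointing down it reaches from about 400 to 925 mm from the base axis. Payload 12.5 kg.
Tool frame: the origin (TCP) lies on the front face of the gripper's body, between the roots of the fingers; the fingertips stand 78 mm ahead of it and the grasp point (between the pads) lies 59 mm ahead of it (env.nose_length is the distance from the TCP to the fingertips, in mm); z points along the fingers, y is the line along which they close (so a half turn about z gives the same grasp; the last joint's range is limited). The gripper opens to 95 mm and grips with 3 to 60 N. Pads are 20 mm wide; open, the fingers measure 119 mm over their backs; the gripper's body (75 mm by 180 mm) begins 59 mm behind the grasp point.
Start: joints at [-1.45, 0.491, 1.559, -0, 1.092, -0.106], TCP at [140.559, -609, 292.261] pointing down, gripper open.
Joint ranges: [-3.1, 3.1], [-0.84, 2.19], [0.05, 2.79], [-1.13, 4.28], [0.06, 2.93], [-2.69, 2.69]. Speed limits (rad/s): [2.22, 2.22, 2.79, 3.14, 3.14, 3.14].

### API

Orientations are given as [roll, pitch, yaw] about the fixed x, y, z axes, in that order (R = Rz(yaw) Ry(pitch) Rx(roll)).
In Python, from cell import env gives the robot as it stands.
- The arm moves only by the tool jog_arm, never from a script. Its argument "motion" is a list of rows, each a list of 7 numbers: the turn, a rotation vector about the tool's x, y, z in degrees, then the shift along the tool's x, y, z in mm, then the finger opening in mm, from 0 to 95.1. In form: [[wx, wy, wz, x, y, z, hand], ...]. A call has 1 to 10 rows; each row shifts and turns the commanded pose from where the row before left it, along the tool's axes as they then stand; what a row does not reach is not made up. A row lasts 1/8 s, in which the tool goes at most 62.5 mm and 10.7 degrees, less where a joint would pass 70% of its speed; a pose out of reach is approached as far as the arm can. A call is refused whole if a number of a shift passes 62.5 or a number of a turn 10.7, either way. A call with a gripper value outside its range is refused whole. The fingers move at their own pace and stop on an object; the grip force is fixed at half the most. Time passes only in rows, so rows that do not move let the fingers close. It gives the time, the measured TCP pose, the force, the opening and the grip force at its end, in the units of the state.
- env.state(): the state, without advancing time (a new reading comes with each control period).
- env.read_camera(name): name is "scene" or "top"; returns a dict with "color" (400x640x3 uint8, red, green, blue), "z_map" (400x640 float32, mm along the optical axis (not along the pixel's ray), 0 where there is no reading), "camera_matrix" (3x3 intrinsics, pixels), "k1" (the pictures are not rectified: a ray, as slopes to the right and down, at radius r is drawn at 1 + k1 r^2 times it, then the intrinsics apply), "world_to_cam" (4x4, takes a point from world to camera coordinates). Camera axes: x right, y up, looking along -z (the intrinsics and any distortion apply to the point x, -y, -z); pixel columns grow to the right and rows downward; lengths in mm; the calibration is good to about 2 mm. A picture is of the moment at which its call begins.
- env.job_done(): hands the job in; it is judged then, once.
Trained networks look in the newest picture that a camera, given by its name, has taken for a name from the list of things; names that differ only in an ending like _2 or _b are one class to them, and where a whole thing is asked for, a point or a joint stands for the part that bears it (a point fixed in the world has none). Each returns a list of dicts, best first, with "score" (0 to 1); they miss things now and then, are a little off and sometimes report something else, mostly with a low value. They report only what shows in the picture. A call takes as long as a camera call. They do not tell look-alikes from the thing itself.
- env.recognise(camera, thing): "location" ([column, row] in pixels, amid what is visible of it).
The state is a dict: "t": time; "joints": joint angles; "qvel": joint speeds; "tau": joint torques, N m; "eef_pos": TCP position; "tcp_rot": TCP orientation; "ft_force": force on the tool from outside, world axes, zero at the start; "moment": the same for the moment, N m; "opening": opening from 0.0 (shut) to 1.0 (fully open); "grip_force": force on a finger pad.
Only numpy, scipy, OpenCV 4.12 (cv2) and the standard library are available. Lean on these libraries where they do the work, as an engineer would, in place of code of your own. Each camera call takes 0.05 s, during which the arm holds its last target. There are 200 camera calls.

### The job

Three identical closed tins of honing compound stand on the carving bench, and only one still has a full cake. Heft them one at a time, first the left, then the middle, then the right one (left and right as the robot sees them), lifting each clear of the bench and standing it back upright where it was; then hold the heaviest of the three up, upright and still, above the middle of the strop block, with its underside at least 10 cm above the bench, and finish while still holding it there. Leave the two lighter tins standing in their places and do not disturb anything else on the bench.

Things in the scene. Friction and masses are not known exactly. Their poses are not given: they have to be found in the camera images.
- tin_left_center (a point): closed plain steel tin with a fixed lid, an upright cylinder 64 mm in diameter and 64 mm tall, standing on the bench; all three look alike and each has a loose solid cake of compound inside that cannot be seen (whole tin 0.16 to 0.52 kg; the heaviest is at least 0.11 kg heavier than either other). This point is its centre, 32 mm above its underside; z is its upright axis. The left one (largest y).
- tin_middle_center (a point): closed plain steel tin with a fixed lid, an upright cylinder 64 mm in diameter and 64 mm tall, standing on the bench; all three look alike and each has a loose solid cake of compound inside that cannot be seen (whole tin 0.16 to 0.52 kg; the heaviest is at least 0.11 kg heavier than either other). This point is its centre, 32 mm above its underside; z is its upright axis. The middle one.
- tin_right_center (a point): closed plain steel tin with a fixed lid, an upright cylinder 64 mm in diameter and 64 mm tall, standing on the bench; all three look alike and each has a loose solid cake of compound inside that cannot be seen (whole tin 0.16 to 0.52 kg; the heaviest is at least 0.11 kg heavier than either other). This point is its centre, 32 mm above its underside; z is its upright axis. The right one (smallest y).
- strop_center (a point): strop block fixed to the bench beyond the tins: a wooden board 80 x 240 mm, 18 mm high, long side along its y axis, with a grey leather face on top. This point is the centre of its top face. A framed carved panel 34 mm high is fixed behind it (from about x = 0.78 m).
- gouge_a: bystander: carving gouge lying flat between the left and middle tins, about 215 mm long along its x axis, 22 mm wide and high; origin under the front end of the handle, handle to -x, blade to +x
- gouge_b: bystander: a second gouge of the same size lying between the middle and right tins; origin and axes as gouge_a. Further bystanders, more than 0.28 m to either side of the middle of the bench: stone (25 mm high), offcut (35 mm) and glue bottle (170 mm) on the left, mug (90 mm) and standing mallet (245 mm) on the right
Not all that is in view belongs to the job. What is shaped like the part that bears tin_right_center but pink or red is not meant.

How it is judged:
By the outcome, as a careful person would: the job done as asked, in the order asked, and still so for the second after the job is handed in, while the arm keeps its last pose, push and grip.
It also fails if it takes over 67 s, if anything falls off the work surface, if the arm or the gripper's body presses on something with over 40 N, if the wrist force passes 120 N, or if a joint passes its speed limit or range.

## Working session

There is one attempt and no reset: what is moved stays moved. The work goes in short steps, Python scripts to look and compute and a tool call to move; the robot and the scene stay as the last step left them, time stands still between calls to the robot, and variables do not carry over. Pictures are saved under pics/ and viewed, at most 10 in all, crops included, and the job is handed in when it is done.

Besides the shell and the picture viewer there is one more tool, called after "Emit:" as name([rows], argument=value, ...), one row to a line, values as JSON. jog_arm: Moves the arm, as the interface text tells. Its arguments: {"type":"object","properties":{"motion":{"type":"array"}},"required":["motion"]}

```bash
mkdir -p pics
cat > h.py <<'E'
import numpy as np, cv2
from cell import env
def look(cam):
    return env.read_camera(cam)
def world(im,px,z=None):
    """pixel -> world via depth map, or by ray intersect plane z"""
    K=np.array(im["camera_matrix"]);k=im["k1"];T=np.array(im["world_to_cam"])
    p=cv2.undistortPoints(np.array([[px]],float),K,np.array([k,0,0,0,0.]))[0,0]
    Ti=np.linalg.inv(T); d=np.array([p[0],-p[1],-1.])
    if z is None:
        s=float(im["z_map"][int(round(px[1])),int(round(px[0]))])
    else:
        dw=Ti[:3,:3]@d; s=(z-Ti[2,3])/dw[2]
    return Ti[:3,:3]@(d*s)+Ti[:3,3]
E
python3 - <<'E'
from h import *
for c in("scene","top"):
    im=look(c); cv2.imwrite(f"pics/{c}0.png",im["color"][:,:,::-1])
    for n in("tin_left_center","tin_middle_center","tin_right_center","strop_center","gouge_a"):
        for r in env.recognise(c,n)[:5]:
            print(c,n,np.round(r["location"]),round(r["score"],2),np.round(world(im,r["location"])))
s=env.state();print({k:np.round(v,3) for k,v in s.items()})
E
```

```text
scene tin_left_center [376. 169.] 0.69 [532. 199.  52.]
scene tin_left_center [326. 185.] 0.19 [438. 102.  15.]
scene tin_middle_center [332. 208.] 0.92 [540. -30.  53.]
scene tin_right_center [183. 255.] 0.94 [ 394. -345.   56.]
scene tin_right_center [289. 269.] 0.92 [ 592. -256.   59.]
scene tin_right_center [248. 247.] 0.84 [ 479. -246.   53.]
scene tin_right_center [205. 227.] 0.68 [ 351. -247.   49.]
scene strop_center [363. 276.] 0.97 [ 697. -152.   21.]
scene gouge_a [296. 234.] 0.6 [ 505. -121.   19.]
scene gouge_a [328. 184.] 0.59 [442. 104.  18.]
top tin_middle_center [399. 232.] 0.62 [ 452. -215.   67.]
top tin_middle_center [309. 200.] 0.56 [527.  -5.  65.]
top tin_right_center [403. 285.] 0.89 [ 329. -223.   60.]
top tin_right_center [446. 269.] 0.64 [ 366. -324.   64.]
top tin_right_center [400. 232.] 0.55 [ 452. -219.   66.]
top strop_center [358. 134.] 0.74 [ 697. -125.   18.]
top strop_center [307. 198.] 0.34 [529.   1.  67.]
top gouge_a [351. 207.] 0.76 [ 515. -108.   13.]
top gouge_a [263. 238.] 0.73 [436. 109.  20.]
{'t': np.float64(0.6), 'joints': array([-1.45 ,  0.491,  1.559, -0.   ,  1.092, -0.106]), 'qvel': array([ 0.   ,  0.001, -0.   , -0.001,  0.   ,  0.   ]), 'tau': array([-1.0000e-03, -6.1221e+01, -2.5836e+01,  6.9000e-02,  4.5000e-02,
       -0.0000e+00]), 'eef_pos': array([ 140.569, -608.984,  292.261]), 'tcp_rot': array([3.142, 0.   , 0.227]), 'ft_force': array([-0.068,  1.008,  0.217]), 'moment': array([ 0.001, -0.043,  0.013]), 'grip_force': np.float64(0.0), 'opening': np.float64(1.001)}
```

View pics/top0.png

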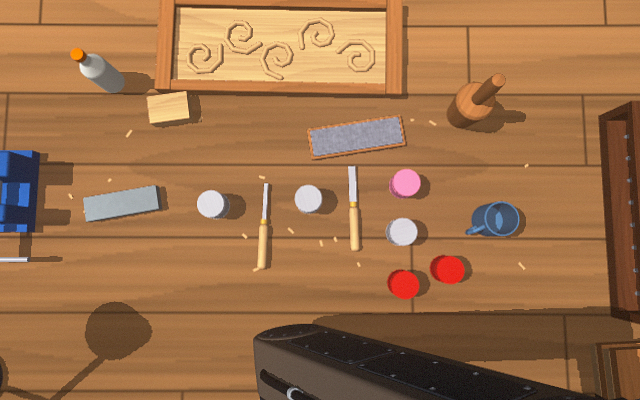

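View pics/scene0.png

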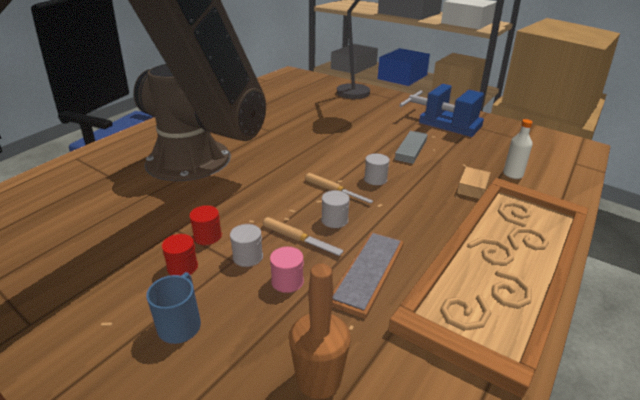

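Candidates in the top picture: grey tins at (211,204), (308,199) and (403,232), which match plain steel. The pink tin (406,183) and red tins (403,284) and (447,269) are decoys. Next I'll refine the positions and crop around the right tin.

Run:
```python
from h import *
im=look("top"); K=np.array(im["camera_matrix"]);T=np.array(im["world_to_cam"]);Ti=np.linalg.inv(T)
vv,uu=np.mgrid[:400,:640]
p=cv2.undistortPoints(np.stack([uu,vv],-1).reshape(-1,1,2).astype(float),K,np.array([im["k1"],0,0,0,0.]))[:,0]
d=np.c_[p[:,0],-p[:,1],-np.ones(len(p))]*im["z_map"].reshape(-1,1)
W=(d@Ti[:3,:3].T+Ti[:3,3]).reshape(400,640,3)
print("cam",np.round(Ti[:3,3]))
for n,(c,r) in dict(L=(211,204),M=(308,199),R=(403,232),pink=(406,183),red1=(403,284),red2=(447,269)).items():
    w=W[r-22:r+22,c-22:c+22].reshape(-1,3); w=w[(w[:,2]>55)&(w[:,2]<75)]
    (cx,cy),rad=cv2.minEnclosingCircle(w[:,:2].astype(np.float32))
    print(n,np.round(w.mean(0),1),np.round([cx,cy,rad],1),len(w))
w=W[110:165,300:412].reshape(-1,3);w=w[(w[:,2]>11)&(w[:,2]<25)]
print("strop",cv2.minAreaRect(w[:,:2].astype(np.float32)),len(w),np.median(w[:,2]))
for n,(a,b,c,d_) in dict(ga=(178,275,250,280),gb=(160,255,340,365)).items():
    w=W[a:b,c:d_].reshape(-1,3);w=w[(w[:,2]>7)&(w[:,2]<30)];print(n,cv2.minAreaRect(w[:,:2].astype(np.float32)),len(w))
cv2.imwrite("pics/crop.png",cv2.resize(im["color"][160:310,180:480,::-1],None,fx=2.6,fy=2.6,interpolation=cv2.INTER_CUBIC))
```

```text
cam [ 427.  -33. 1086.]
L [516.9 229.5  63.9] [517.3 229.4  32.9] 604
M [529.9  -0.8  64.1] [530.4  -0.6  32.2] 565
R [ 452.1 -224.6   64. ] [ 452.3 -224.9   32. ] 595
pink [ 569.7 -233.9   64.2] [ 570.  -234.1   33.2] 598
red1 [ 328.8 -226.6   63.9] [ 328.7 -226.8   32. ] 616
red2 [ 363.8 -332.3   63.9] [ 363.  -332.8   33.7] 647
strop ((692.5347290039062, -118.85567474365234), (82.50273132324219, 239.9220428466797), 9.634589195251465) 2939 17.813729264608355
ga ((466.170654296875, 117.72532653808594), (35.84749221801758, 210.03814697265625), 89.69477844238281) 594
gb ((510.7022705078125, -111.24466705322266), (210.11764526367188, 22.060514450073242), 2.341895818710327) 680
```

View pics/crop.png

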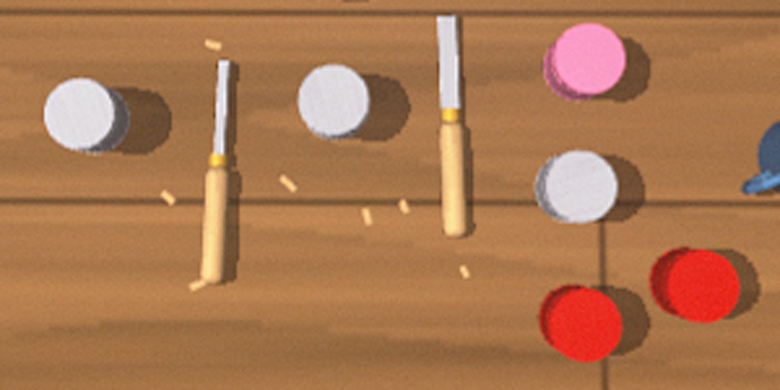

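The crop shows three grey steel tins at crop (80,115), (333,100) and (580,187). The pink and red ones are separate tins, and both gouges lie clear of the grasp zones. I'm moving to the left tin.

Emit:
jog_arm([
  [0,0,6.5,49,-35,0,95],
  [0,0,6.5,45,-40,0,95],
  [0,0,0,40,-45,0,95],
  [0,0,0,40,-45,0,95],
  [0,0,0,40,-45,0,95],
  [0,0,0,40,-45,0,95],
  [0,0,0,40,-45,0,95],
  [0,0,0,5,-60,0,95],
  [0,0,0,5,-60,0,95],
  [0,0,0,5,-60,0,95],
])

```text
t: 1.9
eef_pos: [435.6, -112.2, 292.4]
tcp_rot: [3.141, -0.001, -0.0]
ft_force: [0.9, -0.3, -1.0]
opening: 0.998
grip_force: 0.0
```

Tracking is accurate. Remaining to the left tin: dx +81.5, dy +341.5.

Emit:
jog_arm([
  [0,0,0,14,-57,0,95],
  [0,0,0,14,-57,0,95],
  [0,0,0,14,-57,10,95],
  [0,0,0,14,-57,20,95],
  [0,0,0,14,-57,20,95],
  [0,0,0,11.5,-56.5,20,95],
  [0,0,0,0,0,40,95],
  [0,0,0,0,0,20,95],
  [0,0,0,0,0,0,95],
])

```text
t: 3.02
eef_pos: [516.8, 227.4, 161.0]
tcp_rot: [3.141, 0.002, 0.0]
ft_force: [-0.1, -0.2, 0.5]
opening: 0.998
grip_force: 0.0
```

```bash
cat > w.py <<'E'
from h import *
F=[];G=[]
for i in range(10):
    im=look("top" if i%2 else "scene"); s=env.state(); F.append(s["ft_force"]);G.append(s["tau"][1:3])
print("F",np.round(np.mean(F,0),2),np.round(np.std(F,0),2),"tau",np.round(np.mean(G,0),2),"t",s["t"],"pos",np.round(s["eef_pos"],1),"grip",s["grip_force"],s["opening"])
E
python3 w.py
```

```text
F [0.15 0.21 0.04] [0.39 0.45 0.51] tau [-58.38 -18.24] t 3.525 pos [517.3 227.4 162.6] grip 0.0 0.9981170419534432
```

Emit:
jog_arm([
  [0,0,0,0,-2,25,95],
  [0,0,0,0,0,25,95],
  [0,0,0,0,0,14,95],
  [0,0,0,0,0,0,62],
  [0,0,0,0,0,0,50],
  [0,0,0,0,0,0,50],
  [0,0,0,0,0,0,50],
  [0,0,0,0,0,0,50],
])

```text
t: 4.53
eef_pos: [517.4, 229.5, 98.8]
tcp_rot: [-3.141, -0.001, 0.0]
ft_force: [-0.7, 0.3, 5.3]
opening: 0.665
grip_force: 30.0
```

Emit:
jog_arm([
  [0,0,0,0,0,-10,50],
  [0,0,0,0,0,-20,50],
  [0,0,0,0,0,-20,50],
  [0,0,0,0,0,-10,50],
  [0,0,0,0,0,0,50],
  [0,0,0,0,0,0,50],
  [0,0,0,0,0,0,50],
])

```text
t: 5.4
eef_pos: [517.0, 229.3, 157.5]
tcp_rot: [3.141, 0.001, -0.0]
ft_force: [0.1, 0.4, -1.9]
opening: 0.665
grip_force: 30.0
```

```bash
python3 w.py
```

```text
F [ 0.18 -0.02 -1.81] [0.42 0.47 0.46] tau [-60.2  -18.58] t 5.9 pos [517.2 229.4 158.2] grip 29.999617549037794 0.66293412064769
```

Left weighs about 0.19 kg. Setting it back down.

Emit:
jog_arm([
  [0,0,0,0,0,20,50],
  [0,0,0,0,0,20,50],
  [0,0,0,0,0,10,50],
  [0,0,0,0,0,6,50],
  [0,0,0,0,0,3,50],
  [0,0,0,0,0,0,50],
  [0,0,0,0,0,0,50],
])

```text
t: 6.78
eef_pos: [517.4, 229.5, 99.6]
tcp_rot: [-3.141, -0.001, -0.0]
ft_force: [0.4, 0.3, -1.8]
opening: 0.661
grip_force: 30.0
```

Emit:
jog_arm([
  [0,0,0,0,0,0.7,50],
  [0,0,0,0,0,0.5,50],
  [0,0,0,0,0,0,50],
  [0,0,0,0,0,0,50],
])

```text
t: 7.28
eef_pos: [517.3, 229.4, 98.8]
tcp_rot: [-3.141, -0.001, -0.0]
ft_force: [-2.1, -0.5, 6.6]
opening: 0.66
grip_force: 30.0
```

Emit:
jog_arm([
  [0,0,0,0,0,0,95],
  [0,0,0,0,0,0,95],
  [0,0,0,0,0,0,95],
  [0,0,0,0,0,-35,95],
  [0,0,0,0,0,-35,95],
  [0,0,0,3,57.5,0,95],
  [0,0,0,3,57.5,0,95],
  [0,0,0,3,57.5,0,95],
  [0,0,0,4,57.5,0,95],
  [0,0,0,0,0,0,95],
])

```text
t: 8.52
eef_pos: [530.4, -3.9, 168.0]
tcp_rot: [3.141, -0.0, -0.005]
ft_force: [0.4, 0.9, -0.5]
opening: 0.999
grip_force: 0.0
```

```bash
python3 w.py
python3 - <<'E'
from h import *
im=look("scene");cv2.imwrite("pics/s1.png",im["color"][120:300,160:440,::-1])
E
```

```text
F [-0.05  0.15  0.1 ] [0.46 0.64 0.33] tau [-55.07 -17.55] t 9.025 pos [5.302e+02 1.000e-01 1.680e+02] grip 0.0 1.0023454475893627
```

View pics/s1.png

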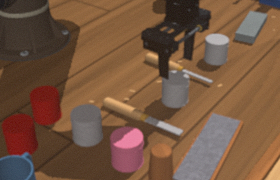

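The left tin is standing upright at crop (216,48), and the gripper straddles the middle tin at (175,88). Grasping the middle one.

Emit:
jog_arm([
  [0,0,0,0,0.7,30,95],
  [0,0,0,0,0,25,95],
  [0,0,0,0,0,14,95],
  [0,0,0,0,0,0,62],
  [0,0,0,0,0,0,50],
  [0,0,0,0,0,0,50],
  [0,0,0,0,0,0,50],
  [0,0,0,0,0,0,50],
])

```text
t: 10.07
eef_pos: [530.4, -1.3, 99.6]
tcp_rot: [3.141, -0.001, -0.0]
ft_force: [-1.2, 0.5, 6.5]
opening: 0.664
grip_force: 30.0
```

Emit:
jog_arm([
  [0,0,0,0,0,-10,50],
  [0,0,0,0,0,-20,50],
  [0,0,0,0,0,-20,50],
  [0,0,0,0,0,-10,50],
  [0,0,0,0,0,0,50],
  [0,0,0,0,0,0,50],
  [0,0,0,0,0,0,50],
])

```text
t: 10.95
eef_pos: [530.0, -1.3, 158.4]
tcp_rot: [-3.142, 0.001, -0.0]
ft_force: [-0.1, -0.6, -3.0]
opening: 0.661
grip_force: 30.0
```

```bash
python3 w.py
```

```text
F [ 0.08 -0.19 -2.61] [0.48 0.28 0.44] tau [-56.99 -17.55] t 11.45 pos [530.2  -1.3 159. ] grip 29.999602348543704 0.6599167025785123
```

Emit:
jog_arm([
  [0,0,0,0,0,20,50],
  [0,0,0,0,0,20,50],
  [0,0,0,0,0,10,50],
  [0,0,0,0,0,6,50],
  [0,0,0,0,0,3,50],
  [0,0,0,0,0,0.7,50],
  [0,0,0,0,0,0.5,50],
  [0,0,0,0,0,0,50],
  [0,0,0,0,0,0,50],
])

```text
t: 12.58
eef_pos: [530.2, -1.3, 99.6]
tcp_rot: [3.141, -0.001, -0.0]
ft_force: [-2.4, 0.7, 6.0]
opening: 0.661
grip_force: 30.0
```

Emit:
jog_arm([
  [0,0,0,0,0,0,95],
  [0,0,0,0,0,0,95],
  [0,0,0,0,0,0,95],
  [0,0,0,0,0,-35,95],
  [0,0,0,0,0,-35,95],
  [0,0,0,-19,56,0,95],
  [0,0,0,-19,56,0,95],
  [0,0,0,-20,56,0,95],
  [0,0,0,-20,55.6,0,95],
  [0,0,0,0,0,0,95],
])

```text
t: 13.82
eef_pos: [451.0, -228.1, 168.8]
tcp_rot: [3.141, -0.0, -0.005]
ft_force: [-0.9, 0.1, 0.1]
opening: 0.996
grip_force: 0.0
```

```bash
python3 w.py
python3 - <<'E'
from h import *
im=look("scene");cv2.imwrite("pics/s2.png",im["color"][120:300,160:440,::-1])
E
```

```text
F [-0.01  0.1   0.21] [0.55 0.45 0.49] tau [-52.34 -16.73] t 14.325 pos [ 452.4 -224.2  168.9] grip 0.0 0.9989832209867909
```

View pics/s2.png

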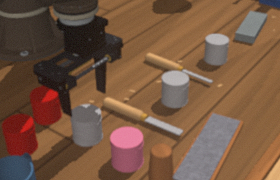

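The left and middle tins stand in place at (216,48) and (175,88), and the gripper is over the grey right tin at (87,125).

Emit:
jog_arm([
  [0,0,0,0,0.7,30,95],
  [0,0,0,0,0,25,95],
  [0,0,0,0,0,14.5,95],
  [0,0,0,0,0,0,62],
  [0,0,0,0,0,0,50],
  [0,0,0,0,0,0,50],
  [0,0,0,0,0,0,50],
  [0,0,0,0,0,0,50],
])

```text
t: 15.38
eef_pos: [452.4, -225.6, 100.0]
tcp_rot: [3.141, -0.001, -0.0]
ft_force: [-1.1, 1.0, 5.4]
opening: 0.678
grip_force: 30.0
```

Emit:
jog_arm([
  [0,0,0,0,0,-10,50],
  [0,0,0,0,0,-20,50],
  [0,0,0,0,0,-20,50],
  [0,0,0,0,0,-10,50],
  [0,0,0,0,0,0,50],
  [0,0,0,0,0,0,50],
  [0,0,0,0,0,0,50],
])

```text
t: 16.25
eef_pos: [452.0, -225.5, 158.7]
tcp_rot: [-3.141, 0.001, -0.0]
ft_force: [0.7, 0.6, -4.7]
opening: 0.677
grip_force: 30.0
```

```bash
python3 w.py
```

```text
F [-0.1  -0.24 -4.85] [0.53 0.53 0.29] tau [-55.26 -17.  ] t 16.75 pos [ 452.1 -225.6  159.3] grip 29.999288879334927 0.680482391060356
```

Right weighs about 0.5 kg, clearly the heaviest. I'll stand it back first, as asked.

Emit:
jog_arm([
  [0,0,0,0,0,20,50],
  [0,0,0,0,0,20,50],
  [0,0,0,0,0,10,50],
  [0,0,0,0,0,6,50],
  [0,0,0,0,0,3,50],
  [0,0,0,0,0,0.7,50],
  [0,0,0,0,0,0.5,50],
  [0,0,0,0,0,0,50],
  [0,0,0,0,0,0,50],
])

```text
t: 17.88
eef_pos: [452.2, -225.6, 100.0]
tcp_rot: [3.141, -0.001, -0.0]
ft_force: [-1.8, 0.8, 4.9]
opening: 0.679
grip_force: 30.0
```

Now release, let it stand free for about 1 s, and check it.

Emit:
jog_arm([
  [0,0,0,0,0,0,95],
  [0,0,0,0,0,0,95],
  [0,0,0,0,0,0,95],
  [0,0,0,0,0,0,95],
  [0,0,0,0,0,0,95],
  [0,0,0,0,0,0,95],
  [0,0,0,0,0,0,95],
  [0,0,0,0,0,0,95],
])

```text
t: 18.88
eef_pos: [452.1, -225.6, 99.1]
tcp_rot: [3.141, -0.0, -0.0]
ft_force: [0.7, -0.5, 0.3]
opening: 1.001
grip_force: 0.0
```

Emit:
jog_arm([
  [0,0,0,0,0,0,62],
  [0,0,0,0,0,0,50],
  [0,0,0,0,0,0,50],
  [0,0,0,0,0,0,50],
  [0,0,0,0,0,0,50],
  [0,0,0,0,0,0,50],
])

```text
t: 19.62
eef_pos: [452.2, -225.6, 99.1]
tcp_rot: [3.141, -0.0, -0.0]
ft_force: [-0.5, -0.9, -0.3]
opening: 0.682
grip_force: 30.0
```

Emit:
jog_arm([
  [0,0,0,0,0,-10,50],
  [0,0,0,0,0,-20,50],
  [0,0,0,0,0,-30,50],
  [0,0,0,0,0,-30,50],
  [0,0,0,0,0,-25,50],
  [0,0,0,0,0,-15,50],
  [0,0,0,0,0,-10,50],
  [0,0,0,10,-5,0,50],
  [0,0,0,20,-9,0,50],
])

```text
t: 20.75
eef_pos: [482.8, -211.2, 238.5]
tcp_rot: [-3.141, 0.001, -0.001]
ft_force: [-0.5, 0.2, -4.2]
opening: 0.679
grip_force: 30.0
```

Emit:
jog_arm([
  [0,0,0,30,-13,0,50],
  [0,0,0,30,-13,0,50],
  [0,0,0,30,-13,0,50],
  [0,0,0,30,-13,0,50],
  [0,0,0,30,-13,0,50],
  [0,0,0,25,-12,0,50],
  [0,0,0,20,-9,0,50],
  [0,0,0,15,-6.7,0,50],
  [0,0,0,0,0,0,50],
  [0,0,0,0,0,0,50],
])

```text
t: 22.0
eef_pos: [692.0, -118.4, 238.1]
tcp_rot: [-3.141, 0.002, 0.0]
ft_force: [-0.5, -0.1, -4.9]
opening: 0.679
grip_force: 30.0
```

Emit:
jog_arm([
  [0,0,0,0,0,0,50],
  [0,0,0,0,0,0,50],
  [0,0,0,0,0,0,50],
  [0,0,0,0,0,0,50],
  [0,0,0,0,0,0,50],
  [0,0,0,0,0,0,50],
])

```text
t: 22.75
eef_pos: [692.2, -118.9, 239.1]
tcp_rot: [3.142, 0.0, -0.0]
ft_force: [-0.4, -0.6, -4.4]
opening: 0.679
grip_force: 30.0
```

```bash
python3 w.py
python3 - <<'E'
from h import *
im=look("scene");cv2.imwrite("pics/s3.png",im["color"][:,:,::-1])
E
```

```text
F [-0.12 -0.02 -4.76] [0.43 0.35 0.49] tau [-74.71 -27.48] t 23.25 pos [ 692.2 -118.9  239.1] grip 29.99942908063531 0.6782766473476921
```

View pics/s3.png

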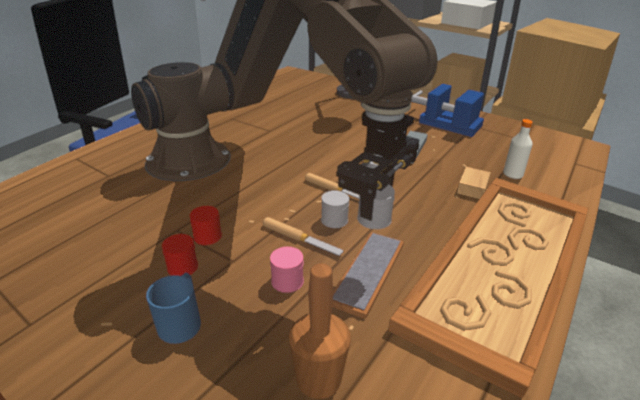

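The heavy tin is held upright at (376,208) above the strop, with its underside about 14 cm up. The middle tin is still standing at (335,209), and the gripper hides the left one. Handing in.

```bash
python3 -c "
from cell import env
print(env.job_done())"
```

```text
the job is handed in; nothing more can be done
None
```

I handed the job in at about 23 s: I hefted the tins left, middle, right (about 0.19, 0.27 and 0.5 kg), stood each back in place, and the arm is now holding the right one, the heaviest, upright and still over the middle of the strop block with its underside about 14 cm above the bench.

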